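# Press the round flask down into the sprung ring cradle and hold it

### The arm

A 6-joint arm with a two-finger parallel gripper is mounted at the origin on the work surface; the furniture and walls round the work are solid. World frame = base frame: x ahead of the robot, y to its left, z up, the work surface at z = 0. Lengths are in mm, angles in rad, forces in N, time in s.
With the tool pointing down it reaches from about 400 to 925 mm from the base axis. Payload 12.5 kg.
Tool frame: the origin (TCP) lies at the centre of the arm's flange, where the gripper is bolted on; the fingertips stand 190 mm ahead of it and the grasp point (between the pads) lies 171 mm ahead of it; z points along the fingers, y is the direction in which the jaws open and shut (so a half turn about z gives the same grasp; the last joint's range is limited). The gripper opens to 95 mm and grips with 3 to 60 N. Pads are 20 mm wide; open, the fingers measure 119 mm over their backs; the gripper's body (75 mm by 180 mm) begins 59 mm behind the grasp point.
Start: joints at [-1.346, 0.491, 1.559, -0, 1.092, -0.106], TCP at [203.019, -591.108, 404.761] pointing down, gripper open.
Joint ranges: [-3.1, 3.1], [-0.84, 2.19], [0.05, 2.79], [-1.13, 4.28], [0.06, 2.93], [-2.69, 2.69]. Speed limits (rad/s): [2.22, 2.22, 2.79, 3.14, 3.14, 3.14].

### API

Orientations are given as [roll, pitch, yaw] about the fixed x, y, z axes, in that order (R = Rz(yaw) Ry(pitch) Rx(roll)).
In Python, from cell import env gives the robot as it stands.
- The arm moves only by the shell command python3 -m pendant 'ROWS'. ROWS is JSON, a list of rows, each an object of numbers: "x", "y", "z": the shift along the tool's x, y, z in units of 150 mm (1.0 is 150 mm); "rx", "ry", "rz": the turn, a rotation vector about the tool's x, y, z in units of 45 degrees (1.0 is 45 degrees); "jaw": the opening, from 0 (shut) to 1 (fully open). In form: [{"x": .., "y": .., "z": .., "rx": .., "ry": .., "rz": .., "jaw": ..}, ...]. A call has 1 to 10 rows; each row is the pose to reach, as a shift and turn from the pose commanded when the call began, along the tool's axes at that moment; what a row does not reach only later rows make up. A row lasts 1/8 s, in which the tool goes at most 62.5 mm and 10.7 degrees, less where a joint would pass 70% of its speed; a pose out of reach is approached as far as the arm can. A call with a number of a shift or a turn outside -1 to 1 is refused whole. A call with a gripper value outside its range is refused whole. The fingers move at their own pace and stop on an object; the grip force is fixed at half the most. Time passes only in rows, so rows that repeat a pose let the fingers close. It gives the time, the measured TCP pose, the force and the opening at its end, in the units of the state.
- env.state(): the state, without advancing time (a new reading comes with each control period).
- env.read_camera(name): name is "scene" or "top"; returns a dict with "img" (480x640x3 uint8, red, green, blue), "fx", "fy", "cx", "cy" (pixels), "D" ([k1, k2, p1, p2, k3] as OpenCV has them; the pictures are not rectified), "rvec" (rotation vector, rad) and "tvec" (3), from world to camera coordinates, as OpenCV has them. Camera axes: x right, y down, z forward; pixel columns grow to the right and rows downward; lengths in mm; the calibration is good to about 2 mm. A picture is of the moment at which its call begins. There is no depth.
- env.job_done(): hands the job in, once; it reports no verdict.
The state is a dict: "t": time; "joints": joint angles; "qvel": joint speeds; "tau": joint torques, N m; "eef_pos": TCP position; "tcp_rot": TCP orientation; "ft_force": force on the tool from outside, world axes, zero at the start; "moment": the same for the moment, N m; "opening": opening from 0.0 (shut) to 1.0 (fully open).
Only numpy, scipy, OpenCV 4.12 (cv2) and the standard library are available. Lean on these libraries where they do the work, as an engineer would, in place of code of your own. Each camera call takes 0.05 s, during which the arm holds its last target.

### The job

Lift the stoppered round flask off its cork ring, keep it upright and set it into the ring of the sprung cradle without dropping it. Then push straight down on the flask alone, not on the cradle, until the cradle ring is fully down on its stop, and finish while still holding it pressed down there. Leave the lamp holder, the tape roll and the cell holder where they are.

Things in the scene. Friction and masses are not known exactly. Their poses are not given: they have to be found in the camera images.
- flask: Loose amber round-bottomed flask closed with a dark rubber stopper, 150 mm tall, 0.09 to 0.18 kg with a weighted bottom. Origin: lowest point of the bulb, z up the neck. Bulb: sphere of diameter 80 mm, its centre 40 mm above the origin. Neck: straight, diameter 26 mm, from 80 to 128 mm above the origin; lip of diameter 32 mm from 128 to 134 mm; stopper, up to 34 mm in diameter, flat top at 150 mm. At the start it stands upright in the cork ring.
- bulb_centre (a point): Centre of the flask's bulb (40 mm above the lowest point).
- flask_neck (a point): Point on the flask's axis half way up the straight neck, 106 mm above the lowest point; grip here from above, the neck is 26 mm thick.
- cork_ring: Cork ring fixed to the table, outer diameter 92 mm, hole 56 mm, 30 mm high; origin at the centre of its underside. The flask waits in it, the bulb's lowest point about 19 mm above the table.
- cradle: Sprung cradle, fixed to the table: round dark foot of diameter 128 mm, aluminium cup of diameter 48 mm on it up to 50 mm, a steel spring plunger out of the cup that carries the ring, and at the rim of the foot (its own +x side, 55 mm from the axis) a white post 16 mm wide, up to 103 mm, with a green mark 6 mm high. Origin: centre of the underside, z up. Includes the moving ring.
- ring_top (a point): Centre of the ring's upper face; moves with the ring. The black rubber ring has outer diameter 76 mm, hole 54 mm, 16 mm deep; its top stands 98 mm above the table when up and 72 mm when fully down. A seated flask has its bulb centre about 29.5 mm above this point, its lowest point 10.5 mm below it.
- cradle_ring (a joint): How far the cradle ring is pressed down, m: 0 up (at rest), 0.026 fully down on its stop, where the ring's red pointer meets the green mark on the post. Spring: about 4 N to start it moving, 12 N fully down (ring and flask weight included, so the flask alone does not move it); springs back up if let go.
- lamp_holder: Bystander: loose small lamp holder, black base 60 x 40 mm, 38 mm high; origin at the centre of its underside.
- black_tape: Bystander: loose roll of black tape, 55 mm across, 19 mm high; origin at the centre of its underside.
- cell_holder: Bystander: loose holder with two cells, 33 x 62 mm, 17 mm high; origin at the centre of its underside.
There are look-alikes about, which are no part of the job. Of the things that look like the flask, the middle-sized one is meant.

How it is judged (in metres and radians):
On the way, in this order (a step that is already met when the one before it is completed fails the run):
1. the flask is lifted clear of the cork ring, off everything but the gripper (height (world z) of flask above 0.05 m and contact force between flask and cork_ring below 0.05 N and contact force between flask and cradle below 0.05 N), for 0.2 s.
2. the flask's bulb sits in the cradle ring (horizontal distance between bulb_centre and ring_top below 0.008 m and z of bulb_centre in the frame of ring_top below 0.033 m and contact force between flask and cradle above 0.3 N), for 0.1 s.
At the end, for the whole second after the job is handed in: Still pressing on the flask only, the robot holds the ring within 4 mm of its lower stop; the bulb sits in the ring (centred within 6 mm, at most 33 mm above the ring top), upright within 0.2 rad, still, bearing on the ring with over 6 N; robot not touching the cradle (value of joint cradle_ring above 0.022 m and horizontal distance between bulb_centre and ring_top below 0.006 m and z of bulb_centre in the frame of ring_top below 0.033 m and angle between flask's own z axis and vertical below 0.2 rad and contact force between flask and cradle above 6 N and contact force between any of the fingers, the arm and flask above 3 N and contact force between each of the arm, the fingers and cradle below 0.5 N and linear speed of flask below 0.02 m/s); the arm keeps its last pose, push and grip.
It fails at once if the flask is tipped over (over 0.6 rad from upright) (angle between flask's own z axis and vertical above 0.6 rad).
It fails at once if the flask is dropped (falls free faster than 0.6 m/s) (contact force between flask and anything else below 0.01 N and linear speed of flask above 0.6 m/s).
It fails at once if the lamp holder is pushed aside (distance of lamp_holder from where it was at the start of the episode above 0.02 m).
It fails at once if the tape roll is pushed aside (distance of black_tape from where it was at the start of the episode above 0.02 m).
It fails at once if the cell holder is pushed aside (distance of cell_holder from where it was at the start of the episode above 0.02 m).
It also fails if it takes over 38 s, if anything falls off the work surface, if the arm or the gripper's body presses on something with over 40 N, if the wrist force passes 120 N, or if a joint passes its speed limit or range.

## Working session

There is one attempt and no reset: what is moved stays moved. The work goes in short steps, Python scripts to look and compute and a shell command to move; the robot and the scene stay as the last step left them, time stands still between calls to the robot, and variables do not carry over. Pictures are saved under pics/ and viewed, and the job is handed in when it is done.

```bash
ls; mkdir -p pics; python3 - <<'E'
from cell import env
import cv2
for n in("scene","top"):
    c=env.read_camera(n); cv2.imwrite(f"pics/{n}0.png",c["img"][:,:,::-1])
    print(n,c["fx"],c["fy"],c["cx"],c["cy"],c["D"],c["rvec"],c["tvec"])
print(env.state())
E
```

```text
pics
scene 516.6543879174994 516.6543879174994 313.87744800068987 241.6146676560666 [-0.13798725  0.          0.          0.          0.        ] [ 0.70856994 -2.44523629  1.28991136] [ 443.95794459  218.83848541 1032.82701358]
top 566.0215430561992 566.0215430561992 317.01146687469526 230.9974192367187 [-0.04527056  0.          0.          0.          0.        ] [ 2.15841114 -2.17138974  0.16125392] [  14.20519486  557.54091875 1122.04516677]
{'t': 0.1, 'joints': array([-1.34559816e+00,  4.91500527e-01,  1.55939061e+00, -5.51862959e-06,
        1.09172160e+00, -1.05573321e-01]), 'qvel': array([-5.05066157e-04, -2.25910912e-03, -9.80749026e-04,  8.03436033e-04,
       -5.71741123e-05,  2.02472395e-03]), 'tau': array([ 3.12097720e-03, -6.13620830e+01, -2.58606094e+01,  6.93885447e-02,
        4.69797326e-02, -5.16624891e-05]), 'eef_pos': array([ 203.01339709, -591.07909009,  404.21859343]), 'tcp_rot': array([-3.14057774e+00, -1.02625477e-04,  3.30773984e-01]), 'ft_force': array([-0.12686847, -1.12186691,  0.12469394]), 'moment': array([-0.02420271, -0.02318655, -0.03071179]), 'opening': 1.0039505786177267}
```

View pics/scene0.png

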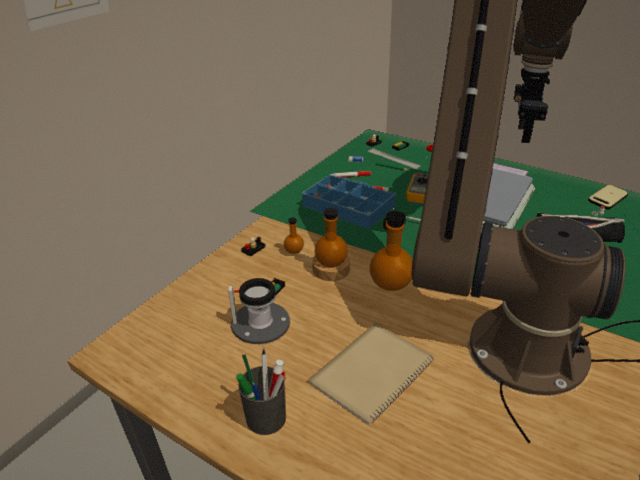

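View pics/top0.png

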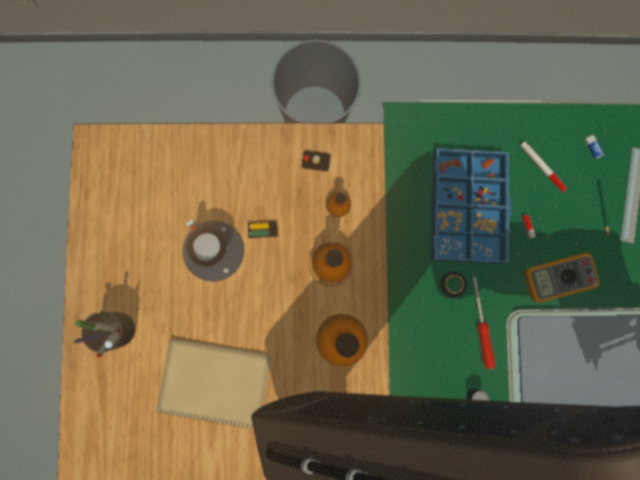

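The scene view has the middle flask in the cork ring at about (331,245), with the small flask at (293,240) and the large one at (393,260). The cradle ring is at (257,292). In the top view the flask stopper is at (334,258) and the ring at (207,246). Next I'll crop and measure.

```bash
cat > h.py <<'E'
import numpy as np, cv2
from cell import env
def cam(n):
    c=env.read_camera(n); c["K"]=np.array([[c["fx"],0,c["cx"]],[0,c["fy"],c["cy"]],[0,0,1.]])
    c["D"]=np.array(c["D"],float); c["R"]=cv2.Rodrigues(np.array(c["rvec"],float))[0]; c["t"]=np.array(c["tvec"],float); c["C"]=-c["R"].T@c["t"]; return c
def ray(c,p):
    u=cv2.undistortPoints(np.array([[p]],float),c["K"],c["D"])[0,0]
    d=c["R"].T@np.array([u[0],u[1],1]); return c["C"],d/np.linalg.norm(d)
def onz(c,p,z):
    C,d=ray(c,p); return C+d*(z-C[2])/d[2]
def tri(c1,p1,c2,p2):
    C1,d1=ray(c1,p1);C2,d2=ray(c2,p2)
    s=np.linalg.lstsq(np.stack([d1,-d2],1),C2-C1,rcond=None)[0]
    a=C1+s[0]*d1;b=C2+s[1]*d2; return (a+b)/2,np.linalg.norm(a-b)
def proj(c,X): return cv2.projectPoints(np.array(X,float).reshape(-1,3),np.array(c["rvec"],float),c["t"],c["K"],c["D"])[0][:,0]
E
python3 - <<'E'
from h import *
a=cam("scene")["img"][:,:,::-1]; b=cam("top")["img"][:,:,::-1]
cv2.imwrite("pics/s1.png",cv2.resize(a[190:350,215:425],None,fx=3.7,fy=3.7,interpolation=2))
cv2.imwrite("pics/t1.png",cv2.resize(b[140:300,170:380],None,fx=3.7,fy=3.7,interpolation=2))
for p in [(334,258),(207,246)]: print(onz(cam("top"),p,120))
E
```

```text
[495.30165891 -18.98666786 120.        ]
[519.23124327 220.19058122 120.        ]
```

View pics/s1.png

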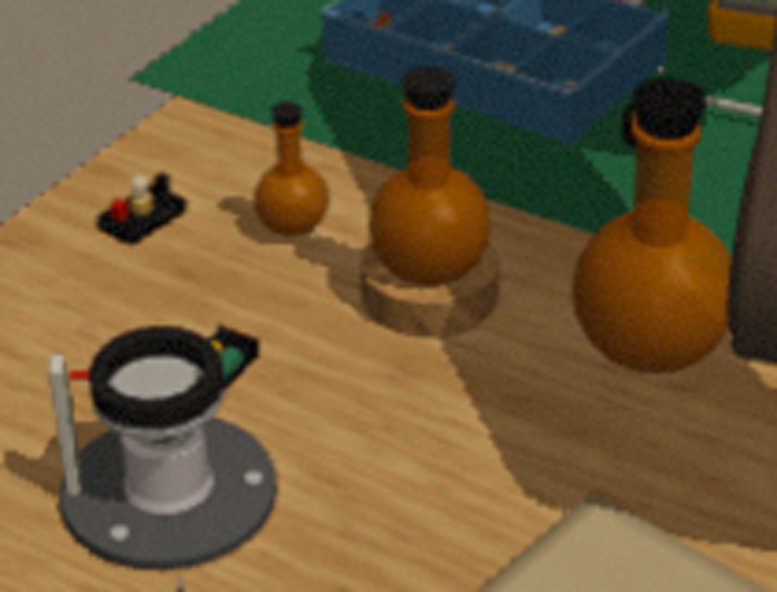

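View pics/t1.png

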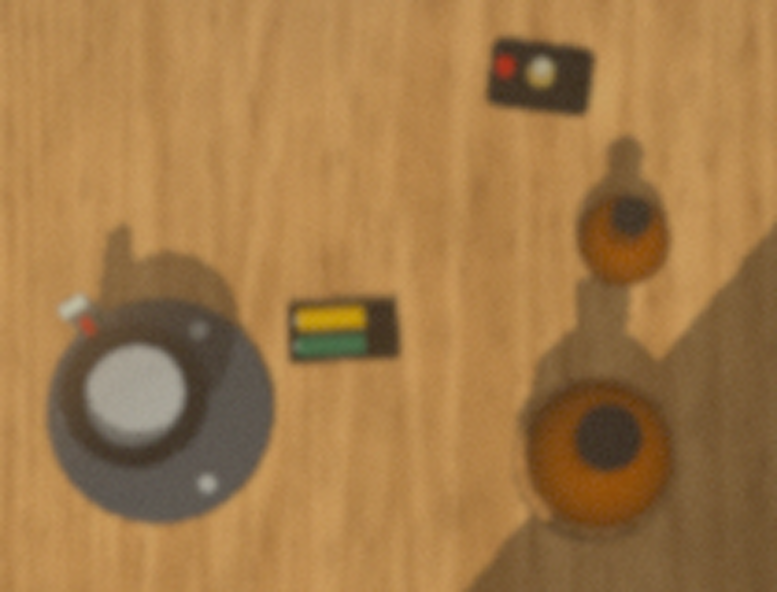

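```bash
cat > m.py <<'E'
from h import *
S=cam("scene");T=cam("top")
def masks(c):
    hsv=cv2.cvtColor(c["img"],cv2.COLOR_RGB2HSV); 
    o=((hsv[...,0]<16)&(hsv[...,1]>185)&(hsv[...,2]>50)).astype(np.uint8)
    d=(c["img"].max(2)<55).astype(np.uint8)
    return o,d
def blobs(m,box):
    x0,y0,x1,y1=box; k=np.zeros_like(m);k[y0:y1,x0:x1]=m[y0:y1,x0:x1]
    n,l,s,ce=cv2.connectedComponentsWithStats(k)
    return [(i,s[i].tolist(),ce[i].round(2).tolist()) for i in range(1,n) if s[i][4]>25],l
E
python3 - <<'E'
from m import *
for n,c,b in(("S",S,(215,190,425,350)),("T",T,(170,140,380,300))):
    for k,m in zip("od",masks(c)):
        print(n,k); [print("  ",q) for q in blobs(m,b)[0]]
E
```

```text
S o
   (3, [315, 217, 33, 50, 739], [329.91, 247.32])
   (4, [284, 223, 19, 31, 228], [292.16, 240.71])
   (5, [386, 222, 18, 15, 102], [393.8, 228.85])
   (20, [370, 240, 42, 51, 1058], [389.13, 268.48])
S d
   (1, [337, 190, 88, 63, 1540], [378.33, 223.65])
   (14, [299, 205, 40, 31, 586], [317.13, 217.88])
   (27, [289, 217, 7, 7, 40], [292.08, 220.35])
   (30, [412, 220, 13, 68, 347], [417.46, 266.08])
   (32, [242, 238, 23, 18, 155], [253.8, 247.92])
   (36, [239, 279, 46, 27, 613], [259.34, 291.05])
   (37, [237, 307, 11, 18, 167], [242.31, 316.11])
   (39, [233, 331, 32, 12, 44], [246.52, 339.18])
T o
   (2, [327, 194, 23, 22, 214], [337.55, 206.5])
   (4, [313, 245, 38, 37, 618], [330.9, 264.49])
T d
```

```bash
python3 - <<'E'
from m import *
def kas(p):
    A=np.c_[2*p,np.ones(len(p))];s=np.linalg.lstsq(A,(p**2).sum(1),rcond=None)[0]
    return s[:2],np.sqrt(s[2]+s[:2]@s[:2])
out={}
# bulb circles: radial edge points of orange mask
for n,c,c0,r0,arc in(("S",S,(331.2,250.3),16,(20,160)),("T",T,(331.9,262.4),19.5,(0,360))):
    L=cv2.cvtColor(c["img"],cv2.COLOR_RGB2LAB).astype(np.float32)
    L=cv2.GaussianBlur(L,(0,0),.8)
    sat=cv2.cvtColor(c["img"],cv2.COLOR_RGB2HSV)[...,1].astype(np.float32);sat=cv2.GaussianBlur(sat,(0,0),.8)
    for it in range(3):
        pts=[]
        for a in np.radians(np.arange(arc[0],arc[1],4)):
            rr=np.arange(r0-5,r0+5,.25); x=(c0[0]+rr*np.cos(a)).astype(np.float32);y=(c0[1]+rr*np.sin(a)).astype(np.float32)
            v=cv2.remap(sat,x[None],y[None],1)[0]; g=np.diff(v); i=g.argmin()
            if g[i]<-4: pts.append((x[i],y[i]))
        pts=np.array(pts,float)
        c1,r=kas(pts); e=abs(np.hypot(*(pts-c1).T)-r); c1,r=kas(pts[e<np.median(e)*2.5]); c0=c1;r0=r
    print(n,"bulb",c1,r,len(pts)); out[n]=c1
print("bulb",tri(S,out["S"],T,out["T"]))
print("bulb T@59",onz(T,out["T"],59),"S@59",onz(S,out["S"],59))
print("stopper top",tri(S,(331.2,212.7),T,(334.3,258.1)), onz(T,(334.3,258.1),169),onz(S,(331.2,212.7),169))
# ring
for n,c,b in(("S",S,(236,272,280,312)),("T",T,(180,220,232,272))):
    im=c["img"][b[1]:b[3],b[0]:b[2],::-1]; cv2.imwrite(f"pics/r{n}.png",cv2.resize(im,None,fx=11,fy=11,interpolation=0))
    g=im.max(2); print(n); 
E
```

```text
S bulb [330.77525867 250.81344242] 15.657609923475379 35
T bulb [331.52554824 262.28120829] 19.06610128987003 60
bulb (array([491.51474252, -17.41889767,  56.23456237]), np.float64(0.8460407959462988))
bulb T@59 [491.68081489 -17.07883725  59.        ] S@59 [489.06434023 -14.25201683  59.        ]
stopper top (array([490.76857766, -17.87563075, 162.71943746]), np.float64(2.1255420340233018)) [491.18816117 -17.0211857  169.        ] [484.2905079   -9.36734816 169.        ]
S
T
```

View pics/rS.png

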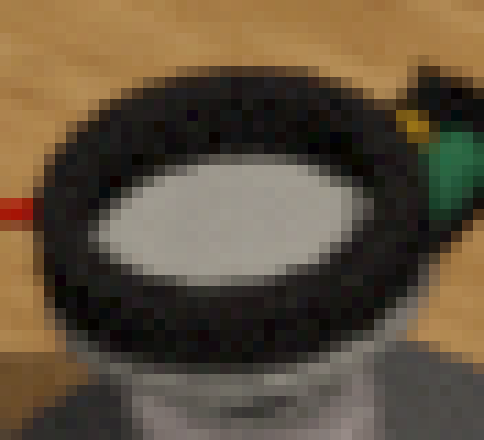

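View pics/rT.png

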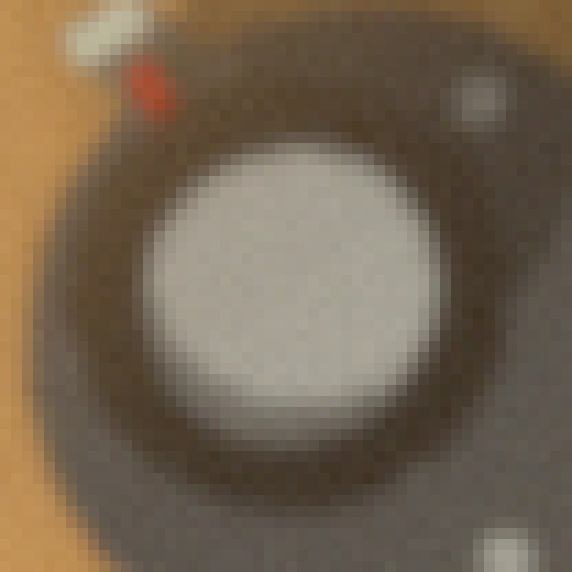

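```bash
cat > ring.py <<'E'
from m import *
def edges(c,c0,ax,lo,hi,sgn,arc=range(0,360,5)):
    """edge of brightness along scaled ellipse rays; sgn +1 dark->bright outward; ax=(a,b,theta)"""
    g=cv2.GaussianBlur(c["img"].max(2).astype(np.float32),(0,0),.8);P=[]
    th=ax[2];R=np.array([[np.cos(th),-np.sin(th)],[np.sin(th),np.cos(th)]])
    s=np.arange(lo,hi,.02)
    for a in np.radians(list(arc)):
        d=R@np.array([ax[0]*np.cos(a),ax[1]*np.sin(a)])
        x=(c0[0]+s*d[0]).astype(np.float32);y=(c0[1]+s*d[1]).astype(np.float32)
        v=np.diff(cv2.remap(g,x[None],y[None],1)[0])*sgn; i=v.argmax()
        if v[i]>1: P.append((x[i],y[i]))
    return np.array(P)
E
python3 - <<'E'
from ring import *
# hole in top
P=edges(T,(206,245.6),(13.5,13.5,0),.7,1.3,-1); print("T hole",cv2.fitEllipse(P.astype(np.float32)))
h=cv2.fitEllipse(P.astype(np.float32))[0]
P=edges(T,(205.5,246.5),(19,19,0),.8,1.2,1); print("T outer",cv2.fitEllipse(P.astype(np.float32)))
P=edges(T,(213,250.8),(30.5,30.5,0),.85,1.15,1,range(20,230,5)); f=cv2.fitEllipse(P.astype(np.float32));print("T foot",f, onz(T,f[0],8))
print("T hole@98",onz(T,h,98))
P=edges(S,(257,291),(11.5,6,0),.75,1.3,-1); print("S innerbright",cv2.fitEllipse(P.astype(np.float32)))
# outer top face arcs in scene: upper half
P=edges(S,(257,290),(18,12,-.05),.75,1.25,1,range(180,330,5)); e=cv2.fitEllipse(P.astype(np.float32));print("S outer up",e)
# predicted circle comparision
for z in (96,98,100):
  X=onz(T,h,z); a=np.linspace(0,2*np.pi,73)
  q=proj(S,np.c_[X[0]+38*np.cos(a),X[1]+38*np.sin(a),0*a+z]); print(z,X,"S proj x",q[:,0].min(),q[:,0].max(),"y",q[:,1].min(),q[:,1].max())
  q=proj(T,np.c_[X[0]+38*np.cos(a),X[1]+38*np.sin(a),0*a+z]); print("   T",q.min(0),q.max(0), "T bottom",[f(proj(T,np.c_[X[0]+38*np.cos(a),X[1]+38*np.sin(a),0*a+z-16]),0).round(1) for f in (np.min,np.max)])
print(P[:,0].min(),P[:,1].min())
print(T["C"],S["C"])
E
```

```text
T hole ((206.5046844482422, 245.0785369873047), (23.97769546508789, 26.175355911254883), 95.43707275390625)
T outer ((205.19302368164062, 245.77920532226562), (39.17416000366211, 42.3582763671875), 87.38331604003906)
T foot ((212.53834533691406, 251.5890655517578), (57.88282012939453, 60.33586883544922), 90.80804443359375) [518.99603094 227.94426592   8.        ]
T hole@98 [523.27662863 224.99704139  98.        ]
S innerbright ((256.4374084472656, 291.5751953125), (11.376907348632812, 23.01377296447754), 83.30046081542969)
S outer up ((256.0294494628906, 289.3495788574219), (23.090957641601562, 34.47547149658203), 81.49349975585938)
96 [523.48533581 225.34646507  96.        ] S proj x 237.63558324150634 274.31096839706714 y 276.8069869372366 300.0255444456651
   T [186.78231326 225.544941  ] [226.2348649  264.78167774] T bottom [array([188.5, 226.7]), array([227.4, 265.3])]
98 [523.27662863 224.99704139  98.        ] S proj x 237.71654395458046 274.42737505514185 y 276.00982839524994 299.2050368000275
   T [186.745987   225.50911024] [226.27121998 264.81813373] T bottom [array([188.4, 226.6]), array([227.4, 265.4])]
100 [523.06792145 224.64761771 100.        ] S proj x 237.79771435450454 274.54403238604107 y 275.2111751212448 298.3828483061903
   T [186.70952668 225.4731478 ] [226.30770928 264.85472488] T bottom [array([188.4, 226.6]), array([227.4, 265.4])]
238.49979 277.62167
[ 410.00004121   35.34605614 1183.50734786] [-42.81779278 847.81284866 768.83066375]
```

```bash
python3 - <<'E'
from ring import *
for p in [(206.5,245.1),(205.2,245.8),(204.8,245.4)]:
  print(onz(T,p,98).round(1), [ (q.round(1),round(r,1)) for q,r in [tri(S,(256.2,289.3),T,p)]])
print(onz(S,(256.2,289.3),98))
im=T["img"][:,:,::-1].copy(); im2=S["img"][:,:,::-1].copy()
a=np.linspace(0,2*np.pi,200)
def draw(c,img,X,r,col,s=8):
    q=proj(c,np.c_[X[0]+r*np.cos(a),X[1]+r*np.sin(a),0*a+X[2]]); return q
for n,c,(x0,y0,w,h),k in(("T",T,(175,210,70,75),8),("S",S,(222,265,75,80),7)):
    v=cv2.resize(np.ascontiguousarray(c["img"][y0:y0+h,x0:x0+w,::-1]),None,fx=k,fy=k,interpolation=2)
    for X,r,col in [((521.5,226.5,98),38,(0,255,0)),((521.5,226.5,98),27,(0,255,0)),((521.5,226.5,0),64,(255,255,0)),((521.5,226.5,8),64,(255,0,255))]:
        q=(proj(c,np.c_[X[0]+r*np.cos(a),X[1]+r*np.sin(a),0*a+X[2]])-(x0,y0)+.5)*k
        cv2.polylines(v,[q.astype(np.int32)],True,col,1)
    cv2.imwrite(f"pics/chk{n}.png",v)
E
```

```text
[523.2 225.   98. ] [(array([523.5, 225.7,  93. ]), np.float64(0.7))]
[521.9 227.5  98. ] [(array([521.8, 227.7,  95.2]), np.float64(1.0))]
[522.7 228.3  98. ] [(array([522.1, 228.1,  95.5]), np.float64(2.0))]
[518.96077834 230.08717547  98.        ]
```

View pics/chkT.png

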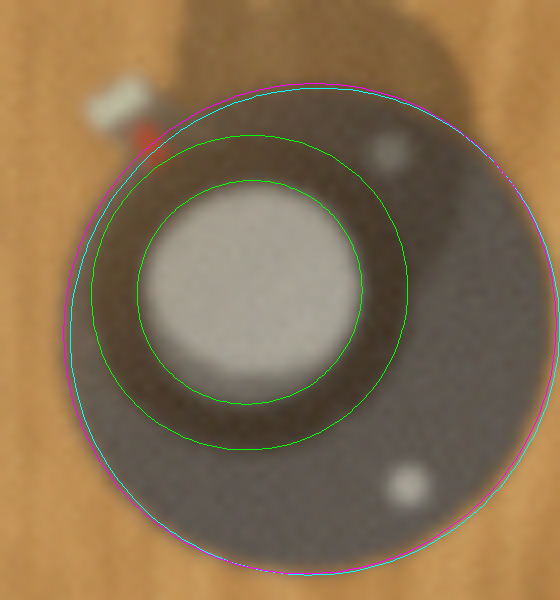

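View pics/chkS.png

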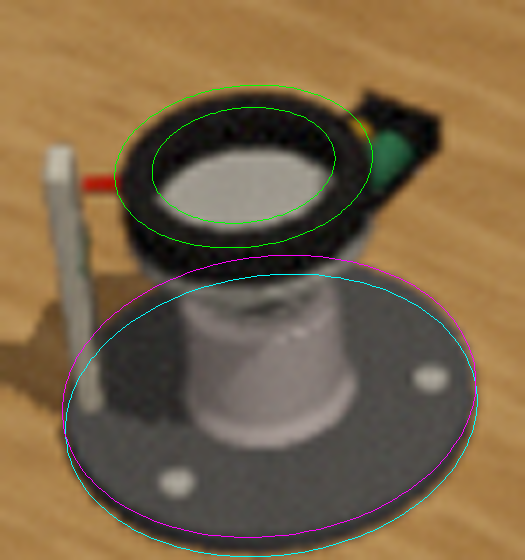

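```bash
python3 - <<'E'
from m import *
print("big top",tri(S,(395.5,216),T,(346.5,343.5)))
print("small top",tri(S,(292.6,218.5),T,(340.5,198.2)))
print("lamp",onz(T,(316,160),20),"cell",onz(T,(262,229),10),"tape",onz(T,(453,284),10))
E
python3 -m pendant '[{"x":0.3,"y":-0.3,"rz":0.2},{"x":0.6,"y":-0.6,"rz":0.42},{"x":0.9,"y":-0.9,"rz":0.42},{"x":1,"y":-1,"rz":0.42},{"x":1,"y":-1,"rz":0.42}]'
```

```text
big top (array([339.9380741 , -36.04230534, 191.30010404]), np.float64(2.9670900235626805))
small top (array([612.96356194, -34.25458248, 100.27394045]), np.float64(1.1319231017825324))
lamp [710.55574512  11.56108003  20.        ] cell [565.64975526 125.19866893  10.        ] tape [ 448.30732701 -272.09457689   10.        ]invalid input
```

```bash
python3 -m pendant '[{"x":0.3,"y":-0.3,"z":0,"rx":0,"ry":0,"rz":0.2,"jaw":1},{"x":0.6,"y":-0.6,"z":0,"rx":0,"ry":0,"rz":0.42,"jaw":1},{"x":0.9,"y":-0.9,"z":0,"rx":0,"ry":0,"rz":0.42,"jaw":1},{"x":1,"y":-1,"z":0,"rx":0,"ry":0,"rz":0.42,"jaw":1},{"x":1,"y":-1,"z":0,"rx":0,"ry":0,"rz":0.42,"jaw":1}]'
```

```text
t: 1.42
eef_pos: [296.8, -399.4, 405.2]
tcp_rot: [3.141, -0.0, 0.003]
ft_force: [-0.6, -0.4, -0.1]
opening: 1.0
```

```bash
python3 -m pendant '[{"x":0.2,"y":-0.3,"z":0,"rx":0,"ry":0,"rz":0,"jaw":1},{"x":0.4,"y":-0.7,"z":0,"rx":0,"ry":0,"rz":0,"jaw":1},{"x":0.6,"y":-1,"z":0,"rx":0,"ry":0,"rz":0,"jaw":1},{"x":0.6,"y":-1,"z":0,"rx":0,"ry":0,"rz":0,"jaw":1}]'
python3 -m pendant '[{"x":0.2,"y":-0.3,"z":0,"rx":0,"ry":0,"rz":0,"jaw":1},{"x":0.4,"y":-0.7,"z":0,"rx":0,"ry":0,"rz":0,"jaw":1},{"x":0.5,"y":-1,"z":0,"rx":0,"ry":0,"rz":0,"jaw":1},{"x":0.5,"y":-1,"z":0,"rx":0,"ry":0,"rz":0,"jaw":1}]'
```

```text
t: 1.92
eef_pos: [387.4, -248.8, 404.9]
tcp_rot: [3.141, -0.0, 0.005]
ft_force: [0.8, -0.3, -0.2]
opening: 0.999
t: 2.42
eef_pos: [461.8, -99.5, 404.6]
tcp_rot: [3.141, -0.0, 0.004]
ft_force: [0.3, -1.1, -0.6]
opening: 1.0
```

```bash
python3 - <<'E'
from h import *
s=env.state();p=s["eef_pos"];print(p,s["tcp_rot"],s["joints"])
print("units x,y",(491.4-p[0])/150,-(-17.2-p[1])/150)
E
```

```text
[461.78555272 -99.48564252 404.61833376] [ 3.14146459e+00 -1.41399542e-04  3.71290613e-03] [-3.52144053e-01  2.74990771e-01  1.91964012e+00 -8.72170590e-05
  9.46784611e-01  1.21499033e+00]
units x,y 0.1974296485303762 -0.5485709501077215
```

```bash
python3 -m pendant '[{"x":0.1,"y":-0.27,"z":0,"rx":0,"ry":0,"rz":0,"jaw":1},{"x":0.197,"y":-0.548,"z":0,"rx":0,"ry":0,"rz":0,"jaw":1},{"x":0.197,"y":-0.548,"z":0,"rx":0,"ry":0,"rz":0,"jaw":1},{"x":0.197,"y":-0.548,"z":0,"rx":0,"ry":0,"rz":0,"jaw":1}]'
python3 - <<'E'
from h import *
a=cam("scene")["img"][:,:,::-1]; b=cam("top")["img"][:,:,::-1]
cv2.imwrite("pics/s2.png",cv2.resize(a[60:300,215:475],None,fx=3,fy=2.5,interpolation=2))
cv2.imwrite("pics/t2.png",cv2.resize(b[140:400,170:450],None,fx=2.3,fy=2.3,interpolation=2))
E
```

```text
t: 2.92
eef_pos: [490.5, -19.8, 404.5]
tcp_rot: [3.141, 0.0, -0.0]
ft_force: [0.4, -0.2, -0.7]
opening: 0.996
```

View pics/s2.png

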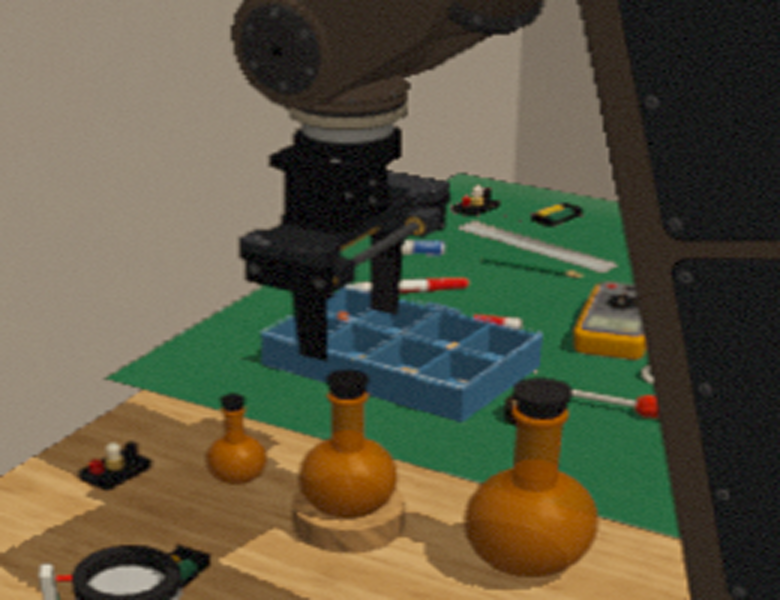

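View pics/t2.png

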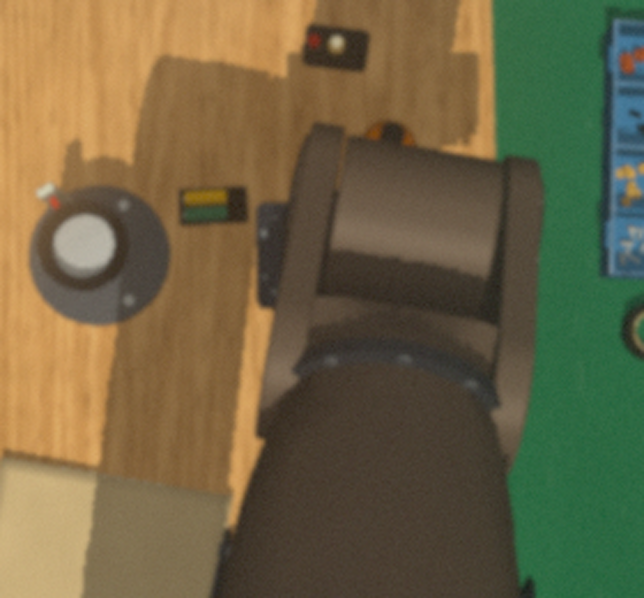

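The gripper sits above the middle flask with the jaws along y, clear of both look-alikes. Descending now.

```bash
python3 -m pendant '[{"x":0,"y":0,"z":0.2,"rx":0,"ry":0,"rz":0,"jaw":1},{"x":0,"y":0,"z":0.4,"rx":0,"ry":0,"rz":0,"jaw":1},{"x":0,"y":0,"z":0.55,"rx":0,"ry":0,"rz":0,"jaw":1},{"x":0,"y":0,"z":0.65,"rx":0,"ry":0,"rz":0,"jaw":1},{"x":0,"y":0,"z":0.713,"rx":0,"ry":0,"rz":0,"jaw":1},{"x":0,"y":0,"z":0.713,"rx":0,"ry":0,"rz":0,"jaw":1},{"x":0,"y":0,"z":0.713,"rx":0,"ry":0,"rz":0,"jaw":1}]'
python3 - <<'E'
from h import *
a=cam("scene")["img"][:,:,::-1]
cv2.imwrite("pics/s3.png",cv2.resize(a[140:300,255:425],None,fx=3.5,fy=3.5,interpolation=2))
E
```

```text
t: 3.9
eef_pos: [490.5, -18.5, 298.3]
tcp_rot: [3.141, -0.001, 0.001]
ft_force: [-0.4, 0.3, -0.5]
opening: 0.998
```

View pics/s3.png

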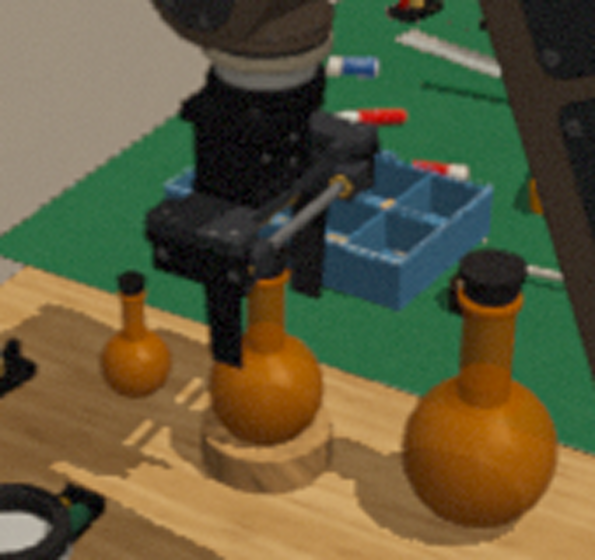

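The fingers straddle the neck, one on each side in y, with the tips just above the bulb. Closing.

```bash
python3 -m pendant '[{"x":0,"y":0,"z":0,"rx":0,"ry":0,"rz":0,"jaw":0.6},{"x":0,"y":0,"z":0,"rx":0,"ry":0,"rz":0,"jaw":0.4},{"x":0,"y":0,"z":0,"rx":0,"ry":0,"rz":0,"jaw":0.3},{"x":0,"y":0,"z":0,"rx":0,"ry":0,"rz":0,"jaw":0.1},{"x":0,"y":0,"z":0,"rx":0,"ry":0,"rz":0,"jaw":0},{"x":0,"y":0,"z":0,"rx":0,"ry":0,"rz":0,"jaw":0},{"x":0,"y":0,"z":0,"rx":0,"ry":0,"rz":0,"jaw":0},{"x":0,"y":0,"z":0,"rx":0,"ry":0,"rz":0,"jaw":0},{"x":0,"y":0,"z":0,"rx":0,"ry":0,"rz":0,"jaw":0}]'
```

```text
t: 5.08
eef_pos: [490.4, -18.2, 297.8]
tcp_rot: [3.141, -0.0, 0.001]
ft_force: [-0.8, 0.4, -0.6]
opening: 0.325
```

```bash
python3 -m pendant '[{"x":0,"y":0,"z":0,"rx":0,"ry":0,"rz":0,"jaw":0},{"x":0,"y":0,"z":0,"rx":0,"ry":0,"rz":0,"jaw":0},{"x":0,"y":0,"z":0,"rx":0,"ry":0,"rz":0,"jaw":0},{"x":0,"y":0,"z":0,"rx":0,"ry":0,"rz":0,"jaw":0}]'
python3 - <<'E'
from h import *
a=cam("scene")["img"][:,:,::-1]
cv2.imwrite("pics/s4.png",cv2.resize(a[190:290,285:385],None,fx=6,fy=6,interpolation=2))
E
```

```text
t: 5.58
eef_pos: [490.4, -18.2, 297.8]
tcp_rot: [3.141, -0.0, 0.001]
ft_force: [-0.5, -1.4, 0.1]
opening: 0.321
```

View pics/s4.png

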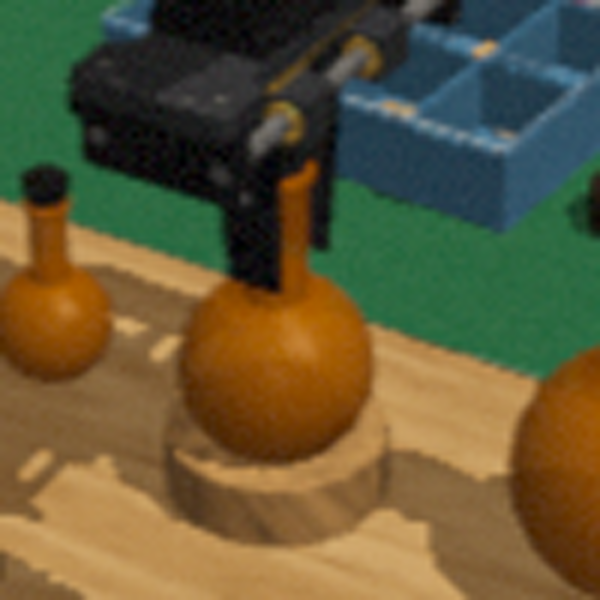

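```bash
python3 -m pendant '[{"x":0,"y":0,"z":-0.04,"rx":0,"ry":0,"rz":0,"jaw":0},{"x":0,"y":0,"z":-0.1,"rx":0,"ry":0,"rz":0,"jaw":0},{"x":0,"y":0,"z":-0.2,"rx":0,"ry":0,"rz":0,"jaw":0},{"x":0,"y":0,"z":-0.32,"rx":0,"ry":0,"rz":0,"jaw":0},{"x":0,"y":0,"z":-0.44,"rx":0,"ry":0,"rz":0,"jaw":0},{"x":0,"y":0,"z":-0.56,"rx":0,"ry":0,"rz":0,"jaw":0},{"x":0,"y":0,"z":-0.66,"rx":0,"ry":0,"rz":0,"jaw":0},{"x":0,"y":0,"z":-0.7,"rx":0,"ry":0,"rz":0,"jaw":0},{"x":0,"y":0,"z":-0.7,"rx":0,"ry":0,"rz":0,"jaw":0}]'
python3 - <<'E'
from h import *
a=cam("scene")["img"][:,:,::-1]
cv2.imwrite("pics/s5.png",cv2.resize(a[140:290,265:405],None,fx=4,fy=4,interpolation=2))
E
```

```text
t: 6.75
eef_pos: [490.2, -18.1, 403.1]
tcp_rot: [3.141, -0.001, 0.001]
ft_force: [-0.4, 0.2, -0.7]
opening: 0.324
```

View pics/s5.png

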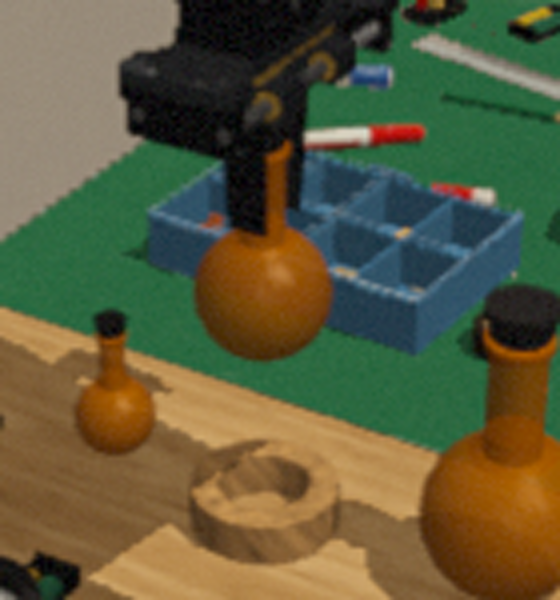

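```bash
python3 -m pendant '[{"x":0.02,"y":-0.12,"z":0,"rx":0,"ry":0,"rz":0,"jaw":0},{"x":0.04,"y":-0.32,"z":0,"rx":0,"ry":0,"rz":0,"jaw":0},{"x":0.07,"y":-0.55,"z":0,"rx":0,"ry":0,"rz":0,"jaw":0},{"x":0.1,"y":-0.78,"z":0,"rx":0,"ry":0,"rz":0,"jaw":0},{"x":0.12,"y":-0.93,"z":0,"rx":0,"ry":0,"rz":0,"jaw":0},{"x":0.12,"y":-1,"z":0,"rx":0,"ry":0,"rz":0,"jaw":0}]'
python3 -m pendant '[{"x":0.02,"y":-0.15,"z":0,"rx":0,"ry":0,"rz":0,"jaw":0},{"x":0.05,"y":-0.35,"z":0,"rx":0,"ry":0,"rz":0,"jaw":0},{"x":0.08,"y":-0.52,"z":0,"rx":0,"ry":0,"rz":0,"jaw":0},{"x":0.08,"y":-0.6,"z":0,"rx":0,"ry":0,"rz":0,"jaw":0},{"x":0.08,"y":-0.627,"z":0,"rx":0,"ry":0,"rz":0,"jaw":0},{"x":0.08,"y":-0.627,"z":0,"rx":0,"ry":0,"rz":0,"jaw":0}]'
python3 - <<'E'
from h import *
a=cam("scene")["img"][:,:,::-1]; b=cam("top")["img"][:,:,::-1]
print(env.state()["eef_pos"])
cv2.imwrite("pics/s6.png",cv2.resize(a[200:350,190:330],None,fx=4,fy=4,interpolation=2))
cv2.imwrite("pics/t6.png",cv2.resize(b[140:340,140:340],None,fx=3,fy=3,interpolation=2))
E
```

```text
t: 7.55
eef_pos: [508.1, 133.7, 402.2]
tcp_rot: [3.141, 0.001, 0.003]
ft_force: [0.5, 0.5, -1.9]
opening: 0.324
t: 8.3
eef_pos: [520.0, 225.6, 402.7]
tcp_rot: [3.141, 0.0, 0.001]
ft_force: [0.8, -0.2, -0.5]
opening: 0.322
[520.10969768 225.33148176 402.79827104]
```

View pics/s6.png

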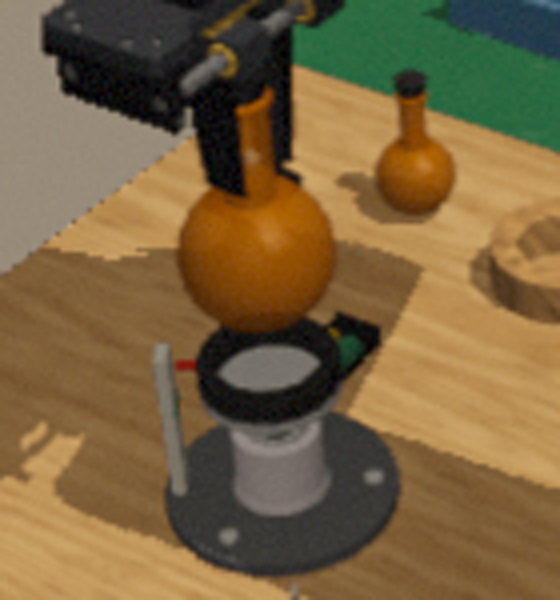

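View pics/t6.png

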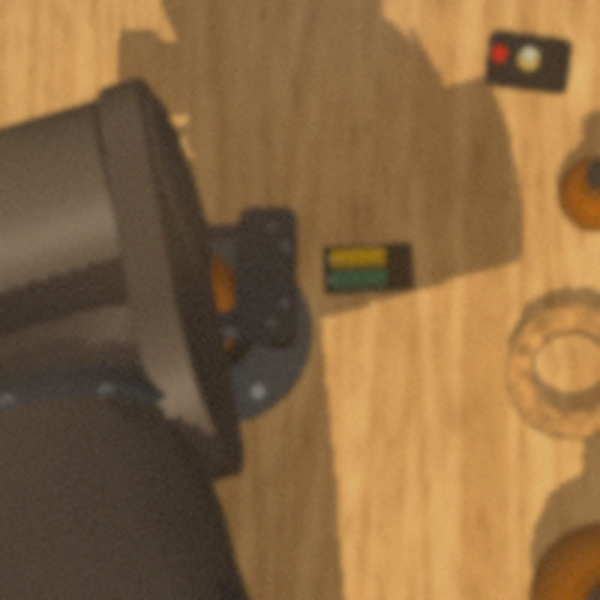

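```bash
cat > bf.py <<'E'
from m import *
def kas(p):
    A=np.c_[2*p,np.ones(len(p))];s=np.linalg.lstsq(A,(p**2).sum(1),rcond=None)[0]
    return s[:2],np.sqrt(s[2]+s[:2]@s[:2])
def bulb(c,c0,r0,arc):
    sat=cv2.GaussianBlur(cv2.cvtColor(c["img"],cv2.COLOR_RGB2HSV)[...,1].astype(np.float32)*(c["img"].max(2)>60),(0,0),.8)
    for it in range(3):
        pts=[]
        for a in np.radians(np.arange(arc[0],arc[1],4)):
            rr=np.arange(r0-5,r0+5,.25); x=(c0[0]+rr*np.cos(a)).astype(np.float32);y=(c0[1]+rr*np.sin(a)).astype(np.float32)
            g=np.diff(cv2.remap(sat,x[None],y[None],1)[0]); i=g.argmin()
            if g[i]<-4: pts.append((x[i],y[i]))
        pts=np.array(pts,float); c1,r=kas(pts); e=abs(np.hypot(*(pts-c1).T)-r); c0,r0=kas(pts[e<np.median(e)*2.5+.1])
    return c0,r0,len(pts)
E
python3 - <<'E'
from bf import *
c,r,n=bulb(S,(254,263),19,(-20,200)); print(c,r,n)
for z in (162,164,166): print(onz(S,c,z))
print("expected for ring S-frame (519,230)",proj(S,[519,230,164]),"T-frame",proj(S,[521.7,227,164]))
E
```

```text
[253.70265111 262.79333125] 19.344739181092407 55
[521.59036533 225.79515342 162.        ]
[519.73018195 227.84520703 164.        ]
[517.86999857 229.89526063 166.        ]
expected for ring S-frame (519,230) [[253.31467786 263.4564971 ]] T-frame [[253.19351476 262.27328208]]
```

```bash
python3 -m pendant '[{"x":0,"y":0,"z":0.06,"rx":0,"ry":0,"rz":0,"jaw":0},{"x":0,"y":0,"z":0.12,"rx":0,"ry":0,"rz":0,"jaw":0},{"x":0,"y":0,"z":0.17,"rx":0,"ry":0,"rz":0,"jaw":0},{"x":0,"y":0,"z":0.2,"rx":0,"ry":0,"rz":0,"jaw":0},{"x":0,"y":0,"z":0.22,"rx":0,"ry":0,"rz":0,"jaw":0},{"x":0,"y":0,"z":0.24,"rx":0,"ry":0,"rz":0,"jaw":0},{"x":0,"y":0,"z":0.25,"rx":0,"ry":0,"rz":0,"jaw":0},{"x":0,"y":0,"z":0.25,"rx":0,"ry":0,"rz":0,"jaw":0}]'
python3 - <<'E'
from h import *
a=cam("scene")["img"][:,:,::-1]
print({k:env.state()[k] for k in("eef_pos","ft_force","moment")})
cv2.imwrite("pics/s7.png",cv2.resize(a[200:350,190:330],None,fx=4,fy=4,interpolation=2))
E
```

```text
t: 9.5
eef_pos: [520.2, 226.0, 365.5]
tcp_rot: [-3.141, -0.001, 0.001]
ft_force: [-0.6, 0.5, 2.8]
opening: 0.326
{'eef_pos': array([520.14546715, 225.96325577, 365.57308013]), 'ft_force': array([0.20105639, 0.90546003, 1.96785067]), 'moment': array([ 0.09033929,  0.10236118, -0.02359141])}
```

View pics/s7.png

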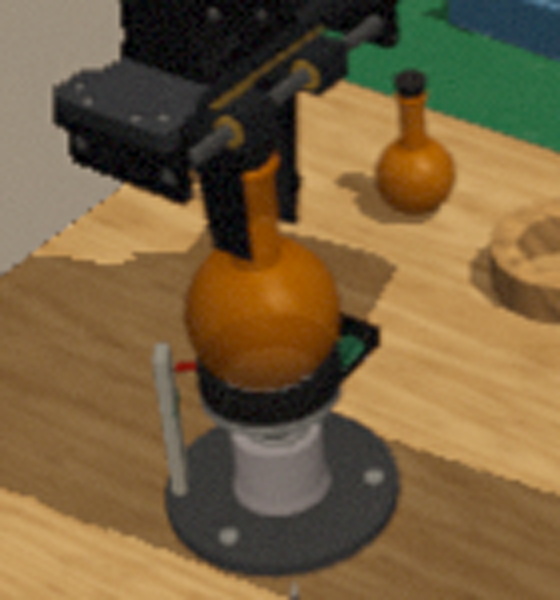

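The bulb is in the ring with about 3 N vertical and almost no lateral force. Next I'll press down gradually.

```bash
python3 -m pendant '[{"x":0,"y":0,"z":0.01,"rx":0,"ry":0,"rz":0,"jaw":0},{"x":0,"y":0,"z":0.02,"rx":0,"ry":0,"rz":0,"jaw":0},{"x":0,"y":0,"z":0.03,"rx":0,"ry":0,"rz":0,"jaw":0},{"x":0,"y":0,"z":0.03,"rx":0,"ry":0,"rz":0,"jaw":0}]'
python3 -m pendant '[{"x":0,"y":0,"z":0.015,"rx":0,"ry":0,"rz":0,"jaw":0},{"x":0,"y":0,"z":0.03,"rx":0,"ry":0,"rz":0,"jaw":0},{"x":0,"y":0,"z":0.045,"rx":0,"ry":0,"rz":0,"jaw":0},{"x":0,"y":0,"z":0.06,"rx":0,"ry":0,"rz":0,"jaw":0},{"x":0,"y":0,"z":0.06,"rx":0,"ry":0,"rz":0,"jaw":0}]'
python3 - <<'E'
from h import *
a=cam("scene")["img"][:,:,::-1]
print({k:env.state()[k] for k in("eef_pos","ft_force","moment")})
cv2.imwrite("pics/s8.png",cv2.resize(a[200:350,190:330],None,fx=4,fy=4,interpolation=2))
E
```

```text
t: 10.05
eef_pos: [520.2, 225.9, 360.7]
tcp_rot: [3.142, 0.0, 0.001]
ft_force: [-0.3, 0.2, 4.1]
opening: 0.325
t: 10.68
eef_pos: [520.2, 226.0, 351.7]
tcp_rot: [3.142, -0.0, 0.001]
ft_force: [-1.4, 0.7, 6.7]
opening: 0.323
{'eef_pos': array([520.16821803, 225.96810267, 351.80646325]), 'ft_force': array([-0.27252891,  0.40809746,  6.89925387]), 'moment': array([0.07815442, 0.14240013, 0.07716895])}
```

View pics/s8.png

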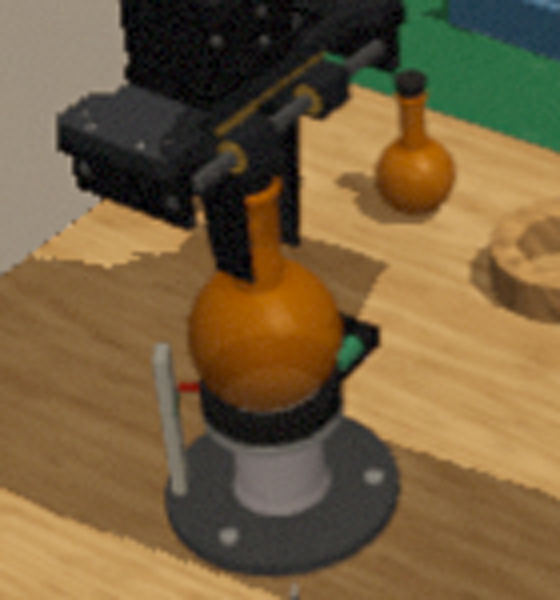

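```bash
python3 -m pendant '[{"x":0,"y":0,"z":0.015,"rx":0,"ry":0,"rz":0,"jaw":0},{"x":0,"y":0,"z":0.03,"rx":0,"ry":0,"rz":0,"jaw":0},{"x":0,"y":0,"z":0.045,"rx":0,"ry":0,"rz":0,"jaw":0},{"x":0,"y":0,"z":0.06,"rx":0,"ry":0,"rz":0,"jaw":0},{"x":0,"y":0,"z":0.06,"rx":0,"ry":0,"rz":0,"jaw":0}]'
python3 -m pendant '[{"x":0,"y":0,"z":0.01,"rx":0,"ry":0,"rz":0,"jaw":0},{"x":0,"y":0,"z":0.015,"rx":0,"ry":0,"rz":0,"jaw":0},{"x":0,"y":0,"z":0.015,"rx":0,"ry":0,"rz":0,"jaw":0}]'
python3 - <<'E'
from h import *
a=cam("scene")["img"][:,:,::-1]
print({k:env.state()[k] for k in("eef_pos","ft_force","moment")})
cv2.imwrite("pics/s9.png",cv2.resize(a[200:350,190:330],None,fx=4,fy=4,interpolation=2))
E
```

```text
t: 11.35
eef_pos: [520.2, 226.0, 343.0]
tcp_rot: [-3.141, -0.001, 0.001]
ft_force: [-2.1, 0.1, 9.4]
opening: 0.324
t: 11.72
eef_pos: [520.2, 226.0, 340.9]
tcp_rot: [-3.141, -0.001, 0.001]
ft_force: [-2.6, 0.8, 9.4]
opening: 0.326
{'eef_pos': array([520.20757791, 225.98028107, 340.98106969]), 'ft_force': array([-2.35216722,  0.91155004, 10.35192253]), 'moment': array([ 0.09017472,  0.23680657, -0.0154221 ])}
```

View pics/s9.png

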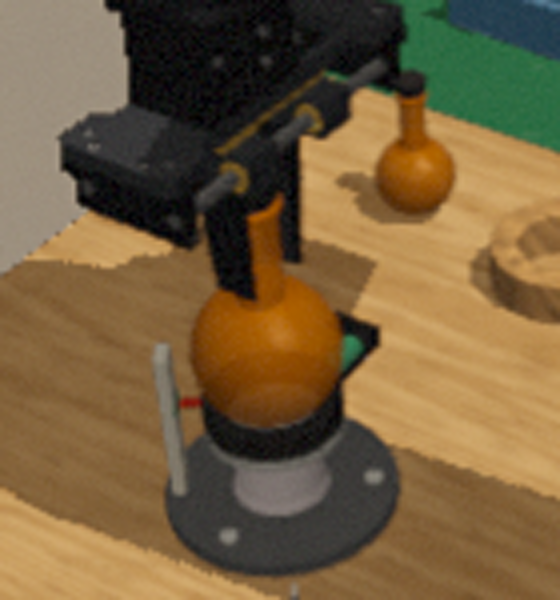

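```bash
python3 -m pendant '[{"x":0,"y":0,"z":0.01,"rx":0,"ry":0,"rz":0,"jaw":0},{"x":0,"y":0,"z":0.015,"rx":0,"ry":0,"rz":0,"jaw":0},{"x":0,"y":0,"z":0.015,"rx":0,"ry":0,"rz":0,"jaw":0}]'
python3 -m pendant '[{"x":0,"y":0,"z":0.01,"rx":0,"ry":0,"rz":0,"jaw":0},{"x":0,"y":0,"z":0.015,"rx":0,"ry":0,"rz":0,"jaw":0},{"x":0,"y":0,"z":0.015,"rx":0,"ry":0,"rz":0,"jaw":0}]'
```

```text
t: 12.15
eef_pos: [520.4, 226.0, 340.1]
tcp_rot: [-3.141, -0.003, 0.001]
ft_force: [-3.6, -0.7, 21.2]
opening: 0.325
t: 12.52
eef_pos: [520.7, 226.1, 339.6]
tcp_rot: [-3.14, -0.007, 0.001]
ft_force: [-4.9, -1.7, 36.9]
opening: 0.322
```

Contact with the stop shows as a force jump at TCP z of about 340 mm. I'll ease off to a moderate push and check.

```bash
python3 -m pendant '[{"x":0,"y":0,"z":-0.005,"rx":0,"ry":0,"rz":0,"jaw":0},{"x":0,"y":0,"z":-0.012,"rx":0,"ry":0,"rz":0,"jaw":0},{"x":0,"y":0,"z":-0.012,"rx":0,"ry":0,"rz":0,"jaw":0},{"x":0,"y":0,"z":-0.012,"rx":0,"ry":0,"rz":0,"jaw":0}]'
python3 - <<'E'
from bf import *
a=S["img"][:,:,::-1]
print({k:env.state()[k] for k in("eef_pos","ft_force","moment")})
cv2.imwrite("pics/s10.png",cv2.resize(a[240:340,200:300],None,fx=6,fy=6,interpolation=2))
c,r,n=bulb(S,(256,286),18.5,(-10,190)); print(c,r,n,[onz(S,c,z).round(1) for z in(100,101.5)])
E
```

```text
t: 13.02
eef_pos: [520.5, 226.0, 339.9]
tcp_rot: [-3.141, -0.004, 0.001]
ft_force: [-2.9, 0.1, 22.8]
opening: 0.327
{'eef_pos': array([520.48046076, 226.06364012, 339.90980805]), 'ft_force': array([-3.28940526,  0.35352909, 23.47128549]), 'moment': array([-0.04892859,  0.44855411,  0.05444912])}
[256.08021242 287.79226754] 18.682154751337944 50 [array([520.5, 228.2, 100. ]), array([519.3, 229.6, 101.5])]
```

View pics/s10.png

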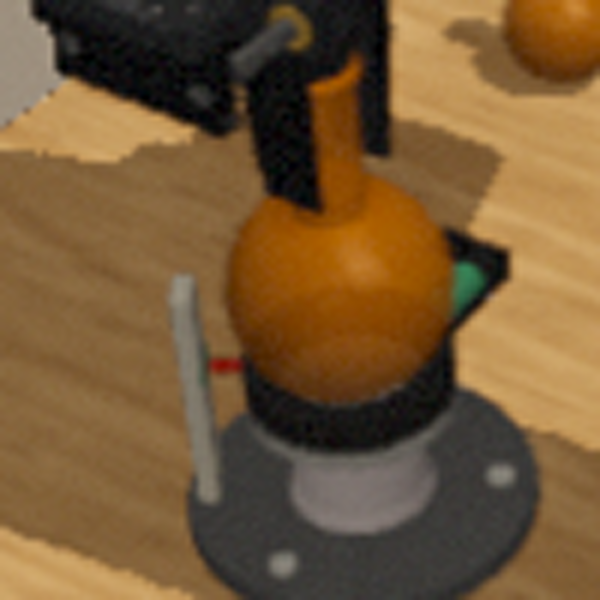

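The red pointer at about (223,365) in the crop meets the green mark on the post. The bulb sits centred in the ring and upright, and the fingers are clear of the cradle. Handing in.

```bash
python3 - <<'E'
from cell import env
print(env.job_done()); s=env.state(); print(s["t"],s["eef_pos"],s["ft_force"],s["opening"])
E
```

```text
the job is handed in; nothing more can be done
None
the job is handed in; nothing more can be done
```

I gripped the middle-sized flask by its neck, lifted it clear of the cork ring and lowered it upright into the cradle ring. I then pressed it down through the neck until the ring was on its stop. I handed the job in at about 13 s, still gripping and pushing; no verdict is reported.

**Last checks:**
- **On the stop:** the force jumped from about 10 N to 21 N, and then 37 N, near a tool height of 340 mm. I eased off to about 23 N, and the red pointer met the green mark on the post.
- **Centred and upright:** in the scene camera the bulb centre came within about 1 mm of the ring's axis, taking its expected height. The flask looked upright, and the tool was tilted under 0.005 rad.
- **Nothing else touched:** the fingers looked clear of the cradle. No path went low near the lamp holder, tape roll or cell holder, but I did not measure them again at the end.

**What disagreed:**
- **Gripper opening:** it read 0.32, about 31 mm, for the 26 mm neck, though the picture showed the pads on the neck and there was no sign of slipping.
- **Camera agreement:** the two cameras differed by about 3 mm in each axis for both the flask and the ring. I used the shift between the two, where that error cancels.
- **Sideways force:** about 3 N remained at the end.
- **After hand-in:** no state could be read, so the final second is unchecked.

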